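# Stand the folded signal tower upright

## Robot

A 6-joint arm with a two-finger parallel gripper is mounted at the origin on the work surface. World frame = base frame: x ahead of the robot, y to its left, z up, the work surface at z = 0. Lengths are in m, angles in degrees, forces in N, time in s.
With the tool pointing down it reaches from about 0.25 to 0.725 m from the base axis. Payload 9.7 kg.
Tool frame: the origin (TCP) lies at the very end of the fingers, on their centre line; the grasp point (between the pads) lies 19 mm behind it; y points along the fingers, x is the direction in which the jaws open and shut, and the axes are right-handed (so a half turn about y gives the same grasp; the last joint's range is limited). The gripper opens to 85 mm and grips with 20 to 120 N. Pads are 22 mm wide; open, the fingers measure 114 mm over their backs; the gripper's body (76 mm by 85 mm) begins 54 mm behind the grasp point. The pads swing forward as they close: fully open they stand 13 mm farther back than shut.
Start: joints at [68.125, 4.979, 10.078, 95.1, 0, 90], TCP at [0.205, 0.51, 0.231] pointing down, gripper open.
Joint ranges: [-179.16, 179.16], [-48.56, 103.87], [-65.8, 70.77], [-126.05, 130.52], [-82.76, 87.17], [-180, 180]. Speed limits (degrees/s): [127.2, 127.2, 147.25, 180, 180, 180].

## Interface

Orientations are given as [roll, pitch, yaw] about the fixed x, y, z axes, in that order (R = Rz(yaw) Ry(pitch) Rx(roll)).
In Python, from workcell import bot gives the robot as it stands.
- The arm moves only by the shell command python3 -m jog 'ROWS' [FORCE]. ROWS is JSON, a list of rows, each a list of 7 numbers: the closure, from 0 (fully open) to 1 (shut), then the shift along the world's x, y, z in units of 25 mm (1.0 is 25 mm), then the turn, a rotation vector about the world's x, y, z in units of 5 degrees (1.0 is 5 degrees). A call has 1 to 5 rows; each row is the pose to reach, as a shift and turn from the pose commanded when the call began; what a row does not reach only later rows make up. A row lasts 1/10 s, in which the tool goes at most 50 mm and 8.59 degrees, less where a joint would pass 70% of its speed; a pose out of reach is approached as far as the arm can. A call with a gripper value outside its range is refused whole. The fingers move at their own pace and stop on an object; FORCE is the grip in N (left out, the last holds). Time passes only in rows, so rows that repeat a pose let the fingers close. It gives the time, the measured TCP pose, the force and the opening at its end, in the units of the state.
- bot.get_obs(): the state, without advancing time (a new reading comes with each control period).
- bot.camera(name): name is "scene" or "top" or "wrist"; returns (picture, depth): 400x640x3 uint8, red, green, blue; 400x640 float32, m along the optical axis (not along the pixel's ray), 0 where there is no reading.
- bot.camera_model(name): a dict with "fx", "fy", "cx", "cy" (pixels), "k1" (the pictures are not rectified: a ray, as slopes to the right and down, at radius r is drawn at 1 + k1 r^2 times it, then the intrinsics apply), "rvec" (rotation vector, rad) and "tvec" (3), from world to camera coordinates, as OpenCV has them; the wrist camera has in their place "tool_from_camera" (4x4, takes a point from camera to tool coordinates, whose origin is the TCP and whose axes are the tool frame's). Camera axes: x right, y down, z forward; pixel columns grow to the right and rows downward; lengths in m; the calibration is good to about 2 mm. A picture is of the moment at which its call begins: read the wrist's pose just before it. camera_model takes no time and is no camera call.
- bot.job_done(): hands the job in, once; it reports no verdict.
Trained networks look in the newest picture that a camera, given by its name, has taken for a name from the list of things; names that differ only in an ending like _2 or _b are one class to them, and where a whole thing is asked for, a point or a joint stands for the part that bears it (a point fixed in the world has none). Each returns a list of dicts, best first, with "conf" (0 to 1); they miss things now and then, are a little off and sometimes report something else, mostly with a low value. They report only what shows in the picture. A call takes as long as a camera call.
- bot.regions_of(camera, label): "pixels" (400x640 bool, what is visible of it) and "point" ([row, column] in pixels, amid what is visible of it).
The state is a dict: "time": time; "q": joint angles; "qd": joint speeds; "joint_efforts": joint torques, N m; "ee_pos": TCP position; "tcp_rot": TCP orientation; "wrist_force": force on the tool from outside, world axes, zero at the start; "torque": the same for the moment, N m; "opening": finger opening in m.
Only numpy, scipy, OpenCV 4.12 (cv2) and the standard library are available. Lean on these libraries where they do the work, as an engineer would, in place of code of your own. Each camera call takes 0.05 s, during which the arm holds its last target. There are 200 camera calls.

## Task

The small signal tower on the grey test box has been left folded over on its knuckle joint. Without gripping it, push it back up gently with the fingers until it stands straight upright, then leave it standing there by itself. Do not shove or tip the box, and leave the things around it alone.

Things in the scene. Friction and masses are not known exactly. Their poses are not given: they have to be found in the camera images.
- box: Grey steel signal test box, 220 x 160 x 55 mm (x, y, z), about 3 kg, standing loose on the bench on rubber feet. Origin at the centre of its underside, z up, x along its length. The tower's knuckle foot (black, 58 mm across) is on its lid near the -x end, and the folded tower leans over the lid towards the box's +x.
- knuckle (a point): Point on the box: centre of the knuckle joint, 70 mm from the box centre towards the box's -x and 93 mm above the bench. Axes as the box; the tower turns about the y axis through this point.
- tower_top (a point): Centre of the flat top of the tower's black cap, 215 mm from the knuckle centre; moves with the tower, its z axis along the tower, outwards. The tower is a round stack 51 mm across, 51 to 215 mm from the knuckle centre: black socket, green, amber and red lens tiers of 42 mm each, black cap 14 mm high with edges rounded by 2 mm; below it a black pole 21 mm across. About 0.2 kg.
- tower (a joint): Lean of the tower, rad: 0 is straight up, positive leans towards the box's +x over the lid (0.4 to 0.9 at the start). The knuckle is a friction joint of about 0.3 N m: the tower stays where it is left and there is NO stop at upright: pushed too far it leans the other way (limits 1.2 either way). At the cap it takes 3 to 6 N of push when folded, 1.5 N near upright.
- meter: Handheld climate meter, olive-green, standing upright on the bench beside the box, foot 50 x 62 mm, 122 mm tall, easily tipped. Origin at the centre of its underside. Leave alone.
- lens: Spare blue lens tier, a cylinder 50 mm in diameter and 46 mm high standing on the bench beside the box. Origin at the centre of its underside. Leave alone.
- adaptor: Black plug-in power adaptor lying on the bench past the box's +x end, 72 x 46 x 30 mm. Origin at the centre of its underside. Leave alone.
- screwdriver: Screwdriver with an orange handle, 170 mm long, lying on the bench across the box's -x end. Leave alone.

How it is judged (in metres and radians):
At the end, for the whole second after the job is handed in: The tower stands upright within 5 degrees (0.087 rad) and at rest; the box stands level within 20 mm of where it was; the meter, spare lens, adaptor and screwdriver are within 20 mm of where they were, the meter upright (angle between tower_top's own z axis and vertical below 0.087 rad and value of joint tower between -0.087 and 0.087 rad and velocity of joint tower between -0.02 and 0.02 rad/s and distance of each of box, meter, lens, adaptor, screwdriver from where it was at the start of the episode below 0.02 m and angle between box's own z axis and vertical below 0.03 rad and linear speed of box below 0.01 m/s and angle between meter's own z axis and vertical below 0.1 rad); the robot touches nothing.
It fails at once if the tower is gripped or pushed hard (over 35 N from the fingers) (contact force between the fingers and tower above 35 N).
It fails at once if the tower is pushed with the gripper's body or the arm instead of the fingers (over 5 N) (contact force between the arm and tower above 5 N).
It fails at once if the tower is flung (over 1.5 rad/s) (velocity of joint tower below -1.5 rad/s or velocity of joint tower above 1.5 rad/s).
It fails at once if the box is shoved by more than 20 mm, lifted or tipped (distance of box from where it was at the start of the episode above 0.02 m or angle between box's own z axis and vertical above 0.08 rad).
It fails at once if a thing beside the box is moved by more than 20 mm, lifted or tipped over (distance of any of meter, lens, adaptor, screwdriver from where it was at the start of the episode above 0.02 m or angle between meter's own z axis and vertical above 0.3 rad).
It also fails if it takes over 42 s, if anything falls off the work surface, if the arm or the gripper's body presses on something with over 40 N, if the wrist force passes 120 N, or if a joint passes its speed limit or range.

## Working session

There is one attempt and no reset: what is moved stays moved. The work goes in short steps, Python scripts to look and compute and a shell command to move; the robot and the scene stay as the last step left them, time stands still between calls to the robot, and variables do not carry over. Pictures are saved under pics/ and viewed, about 8 in all and at most 12, crops included, and the job is handed in when it is done.

```bash
mkdir -p pics; cat > h.py <<'E'
import numpy as np, cv2
from workcell import bot
def cloud(name):
    s=bot.get_obs(); im,d=bot.camera(name); m=bot.camera_model(name)
    h,w=d.shape; v,u=np.mgrid[:h,:w]
    xd=(u-m['cx'])/m['fx']; yd=(v-m['cy'])/m['fy']
    x,y=xd.copy(),yd.copy()
    for _ in range(10):
        f=1+m['k1']*(x*x+y*y); x,y=xd/f,yd/f
    P=np.stack([x*d,y*d,d],-1)
    if 'rvec' in m:
        R=cv2.Rodrigues(np.array(m['rvec'],float))[0]; W=(P-np.array(m['tvec']).ravel())@R
    else:
        from scipy.spatial.transform import Rotation as Ro
        T=np.array(m['tool_from_camera']); W=(P@T[:3,:3].T+T[:3,3])@Ro.from_euler('xyz',s['tcp_rot'],degrees=True).as_matrix().T+np.array(s['ee_pos'])
    W[d<=0]=np.nan
    return im,W
E
python3 - <<'E'
from h import *
s=bot.get_obs(); print({k:np.round(v,3) for k,v in s.items()})
ims=[]
for c in ['scene','top']:
    im,W=cloud(c); ims.append(im); np.save(c+'.npy',W)
    for n in ['box','tower','tower_top','meter','lens','adaptor','screwdriver']:
        for r in bot.regions_of(c,n)[:2]:
            p=W[r['pixels']]; p=p[~np.isnan(p[:,0])]
            if len(p): print(c,n,round(r['conf'],2),r['point'],len(p),'med',np.round(np.median(p,0),3),'lo',np.round(np.percentile(p,2,0),3),'hi',np.round(np.percentile(p,98,0),3))
cv2.imwrite('pics/a.png',cv2.resize(np.vstack(ims)[:,:,::-1],(480,600)))
cv2.imwrite('pics/scene.png',ims[0][:,:,::-1]);cv2.imwrite('pics/top.png',ims[1][:,:,::-1])
E
```

```text
{'time': np.float64(0.0), 'q': array([ 6.8125e+01,  5.0110e+00,  1.0035e+01,  9.5100e+01, -1.0000e-03,
        8.9999e+01]), 'qd': array([-0.162, -0.134, -0.027, -0.068,  0.061,  0.056]), 'joint_efforts': array([ 1.0000e-03, -5.2038e+01,  4.6481e+01,  1.6000e-02,  0.0000e+00,
        0.0000e+00]), 'ee_pos': array([0.205, 0.51 , 0.231]), 'tcp_rot': array([-9.0001e+01,  7.7000e-02,  6.8126e+01]), 'wrist_force': array([0.49 , 0.236, 0.496]), 'torque': array([ 0.032,  0.02 , -0.007]), 'opening': np.float64(0.085)}
scene box 0.8 [230.4, 291.4] 7474 med [ 0.556 -0.048  0.057] lo [ 0.452 -0.15   0.016] hi [0.648 0.044 0.252]
scene tower 0.56 [186.0, 287.7] 1789 med [ 0.563 -0.056  0.207] lo [ 0.427 -0.214  0.004] hi [ 0.615 -0.026  0.259]
scene tower_top 0.6 [189.4, 288.0] 1765 med [ 0.565 -0.056  0.208] lo [ 0.457 -0.11   0.092] hi [ 0.615 -0.026  0.259]
scene meter 0.83 [278.5, 322.3] 1329 med [0.618 0.073 0.071] lo [0.595 0.035 0.005] hi [0.635 0.097 0.125]
scene lens 0.79 [207.0, 261.5] 417 med [ 0.502 -0.192  0.043] lo [ 0.474 -0.218  0.007] hi [ 0.516 -0.176  0.051]
scene adaptor 0.65
[... 524 characters left out ...]
 hi [0.405 0.064 0.029]
top tower_top 0.88 [221.1, 352.3] 2179 med [ 0.545 -0.063  0.21 ] lo [ 0.456 -0.104  0.106] hi [ 0.614 -0.026  0.26 ]
top meter 0.59 [202.2, 288.8] 680 med [0.601 0.068 0.105] lo [0.58  0.037 0.002] hi [0.626 0.101 0.126]
top meter 0.39 [173.0, 382.6] 609 med [ 0.679 -0.142  0.03 ] lo [ 0.641 -0.166  0.016] hi [ 0.715 -0.118  0.035]
top lens 0.6 [255.4, 409.7] 437 med [ 0.491 -0.194  0.045] lo [ 0.469 -0.219  0.006] hi [ 0.514 -0.175  0.05 ]
top adaptor 0.64 [173.3, 384.3] 648 med [ 0.679 -0.142  0.03 ] lo [ 0.64  -0.167  0.001] hi [ 0.723 -0.116  0.036]
top screwdriver 0.94 [308.9, 338.0] 500 med [ 0.361 -0.035  0.023] lo [ 0.335 -0.08   0.012] hi [0.407 0.066 0.029]
```

```bash
python3 - <<'E'
from h import *
W=np.load('top.npy')
for c in ['top','scene']:
    W=np.load(c+'.npy').reshape(-1,3)
    z=W[:,2]
    lid=W[(abs(z-.056)<.006)&(W[:,0]>.38)&(W[:,0]<.67)&(abs(W[:,1]+.055)<.12)]
    print(c,'lid',len(lid),np.median(lid[:,2]),cv2.minAreaRect(lid[:,:2].astype(np.float32)))
    t=W[(z>.13)&(W[:,0]>.42)&(W[:,0]<.68)&(abs(W[:,1]+.06)<.1)&(z<.3)]
    m=t.mean(0);U,S,V=np.linalg.svd(t-m,full_matrices=False); print('tower',len(t),m,V[0],t.min(0),t.max(0))
    np.save('t_'+c,t)
E
```

```text
top lid 4930 0.055419086541255366 ((0.5359448790550232, -0.03103107213973999), (0.21728862822055817, 0.2220349758863449), 68.8175048828125)
tower 2030 [ 0.54808527 -0.06539961  0.21035922] [-0.7040364   0.28014904 -0.65257127] [ 0.47599282 -0.11136103  0.13768881] [ 0.6202102  -0.02185708  0.26590771]
scene lid 4310 0.05606666728213293 ((0.5381413698196411, -0.02846299111843109), (0.23146964609622955, 0.2216547578573227), 68.28816986083984)
tower 1640 [ 0.56400639 -0.05909041  0.20749238] [-0.64931375  0.35001212 -0.67519121] [ 0.47612713 -0.11288979  0.13007733] [ 0.62071251 -0.02252632  0.26369441]
```

View pics/a.png

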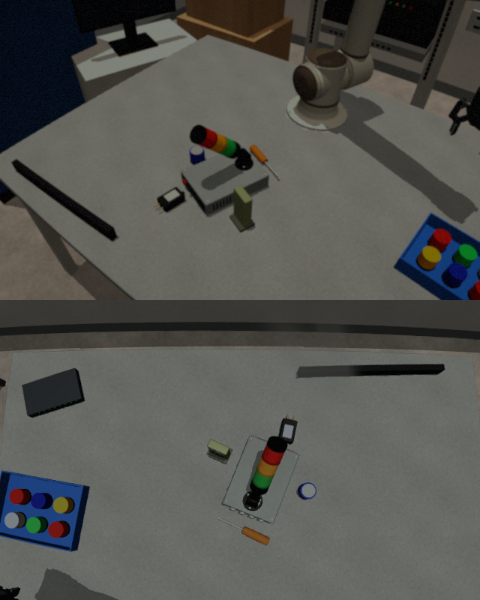

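```bash
python3 - <<'E'
from h import *
from scipy.optimize import least_squares
for c in ['top','scene']:
    W=np.load(c+'.npy').reshape(-1,3); z=W[:,2]
    lid=W[(abs(z-.056)<.004)&(W[:,0]>.38)&(W[:,0]<.67)&(abs(W[:,1]+.055)<.12)]
    m=(np.hypot(lid[:,0]-.605,lid[:,1]-.069)>.055)
    lid=lid[m]; print(c,len(lid),cv2.minAreaRect(lid[:,:2].astype(np.float32)))
T=[np.load(f't_{c}.npy') for c in ['top','scene']]
def res(p,t):
    k=np.array([p[0],p[1],.093]); a=np.array([np.cos(p[2])*np.sin(p[3]),np.sin(p[2])*np.sin(p[3]),np.cos(p[3])])
    d=t-k; s=d@a; r=np.linalg.norm(d-np.outer(s,a),axis=1)
    return np.where((s>.055)&(s<.205),r-.0255,0)
for t in T+[np.vstack(T)]:
    r=least_squares(res,[.454,-.027,np.radians(-21),.7],args=(t,),loss='soft_l1',f_scale=.003)
    p=r.x; k=np.array([p[0],p[1],.093]); a=np.array([np.cos(p[2])*np.sin(p[3]),np.sin(p[2])*np.sin(p[3]),np.cos(p[3])])
    s=(t-k)@a
    print('knuckle',p[:2],'yaw',np.degrees(p[2]),'lean',p[3],'top',k+.215*a,'smax',np.percentile(s,99.5),'rms',np.sqrt((res(p,t)**2).mean()))
    print(' centre from knuckle',p[:2]+.07*np.array([np.cos(p[2]),np.sin(p[2])]))
E
```

```text
top 4624 ((0.5257624983787537, -0.05751928687095642), (0.1606021672487259, 0.22090263664722443), 68.52855682373047)
scene 4183 ((0.5257186889648438, -0.059718646109104156), (0.1643119752407074, 0.22162845730781555), 68.32230377197266)
knuckle [ 0.46084629 -0.03154702] yaw -21.64191697111534 lean 0.7909895581486369 top [ 0.60294524 -0.08792827  0.24417554] smax 0.21675511768301234 rms 0.0010183983556992333
 centre from knuckle [ 0.52591178 -0.05736335]
knuckle [ 0.45790589 -0.03367615] yaw -21.749375259202314 lean 0.7899131243108554 top [ 0.59974762 -0.09026347  0.24434001] smax 0.21901614578499193 rms 0.0008976829605464138
 centre from knuckle [ 0.52292284 -0.05961446]
knuckle [ 0.46001181 -0.03286422] yaw -21.801369875146644 lean 0.7899295965371207 top [ 0.60180444 -0.08958117  0.24433749] smax 0.21756532988278782 rms 0.0013586744709663278
 centre from knuckle [ 0.52500519 -0.05886153]
```

```bash
python3 -m jog '[[1,0.92,-1.25,0.6,0,0,0],[1,1.84,-2.5,1.2,0,0,0],[1,2.76,-3.75,1.8,0,0,0],[1,3.68,-5,2.4,0,0,0],[1,4.6,-6.25,2.8,0,0,0]]'
```

```text
time: 1.3
ee_pos: [0.3206, 0.3529, 0.3025]
tcp_rot: [-90.0, -0.1, 68.1]
wrist_force: [0.0, -0.5, 0.4]
opening: 0.0118
```

```bash
J='python3 -m jog'; python3 -m jog '[[1,0.92,-1.25,0,0,0,0],[1,1.84,-2.5,0,0,0,0],[1,2.76,-3.75,0,0,0,0],[1,3.68,-5,0,0,0,0],[1,4.6,-6.25,0,0,0,0]]'; python3 -m jog '[[1,0.92,-1.25,0,0,0,0],[1,1.84,-2.5,0,0,0,0],[1,2.76,-3.75,0,0,0,0],[1,3.68,-5,0,0,0,0],[1,4.6,-6.25,0,0,0,0]]'; python3 -c "
from h import *
print(bot.get_obs()['q'])"
```

```text
time: 1.8
ee_pos: [0.4356, 0.1964, 0.3015]
tcp_rot: [-90.0, -0.0, 68.1]
wrist_force: [0.8, 0.3, 0.1]
opening: -0.0001
time: 2.3
ee_pos: [0.5507, 0.0401, 0.3014]
tcp_rot: [-90.0, -0.0, 68.1]
wrist_force: [0.5, 0.7, 1.2]
opening: 0.0002
[4.16667718e+00 7.56907272e+00 2.08398979e+01 1.03250425e+02
 4.11458071e-03 2.60503067e+01]
```

```bash
python3 -m jog '[[1,0.94,-1.25,0,0,0,0],[1,1.88,-2.5,0,0,0,0],[1,2.8,-3.75,0,0,0,0],[1,3.75,-5,0,0,0,0],[1,4.7,-6.25,0,0,0,0]]'; python3 -m jog '[[1,0,0,-1,0,0,0],[1,0,0,-2,0,0,0],[1,0,0,-3,0,0,0],[1,0,0,-4,0,0,0],[1,0,0,-4,0,0,0]]'; cat >> h.py <<'E'
from scipy.optimize import least_squares
K=np.array([.460,-.0325,.093]); YAW=np.radians(-21.6)
def lean(cams=('top','scene'),L0=.79,png=None):
    ims=[]
    for c in cams:
        im,W=cloud(c); ims.append(im)
        r=bot.regions_of(c,'tower')
        D=W.reshape(-1,3)-K; u=D@[np.cos(YAW),np.sin(YAW),0]; v=D@[-np.sin(YAW),np.cos(YAW),0]; z=D[:,2]
        # tower surface colour-independent: within 45 mm of the expected axis
        s=u*np.sin(L0)+z*np.cos(L0); p=u*np.cos(L0)-z*np.sin(L0)
        m=(s>.06)&(s<.205)&(abs(v)<.03)&(p<.032)&(p>-.06)
        hsv=cv2.cvtColor(im,cv2.COLOR_RGB2HSV).reshape(-1,3); m&=(hsv[:,1]>140)&(hsv[:,2]>40)
        u,v,z=u[m],v[m],z[m]
        def f(q):
            a=np.array([np.sin(q[0]),np.cos(q[0])]); 
            return np.hypot(u*a[1]-z*a[0],v-q[1])-.0255
        o=least_squares(f,[L0,0],loss='soft_l1',f_scale=.003)
        print(c,'n',m.sum(),'lean',np.round(o.x,4),'rms',np.sqrt((f(o.x)**2).mean()).round(4))
    if png: cv2.imwrite(png,np.hstack([i[100:330,180:500] for i in ims])[:,:,::-1])
E
python3 -c "
from h import *
lean(png='pics/b.png')"
```

```text
time: 2.8
ee_pos: [0.6681, -0.1161, 0.3013]
tcp_rot: [-90.0, -0.0, 68.1]
wrist_force: [1.5, -0.3, 0.9]
opening: -0.0001
time: 3.3
ee_pos: [0.6661, -0.1144, 0.1973]
tcp_rot: [-89.7, 0.1, 68.1]
wrist_force: [0.1, 0.0, 0.1]
opening: -0.0001
top n 363 lean [7.868e-01 1.000e-04] rms 0.0011
scene n 933 lean [ 0.7832 -0.0022] rms 0.0011
```

View pics/b.png

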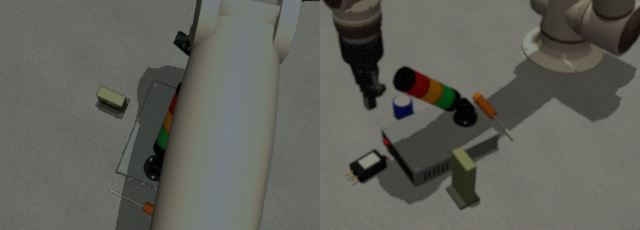

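```bash
python3 - <<'E'
from h import *
s=bot.get_obs(); print(s['ee_pos'])
u=np.array([np.cos(YAW),np.sin(YAW)])
prev=np.array([.668,-.116,.2013])
for L in [.785,.7,.6,.5,.4,.3,.2,.1,.05,0]:
    h=.215*np.sin(L)+.0255*np.cos(L)+.011; z=K[2]+.215*np.cos(L)-.0255*np.sin(L)-.025
    p=np.r_[K[:2]+h*u,z]; print(L,p.round(4),'step units',((p-prev)/.025).round(2)); prev=p
E
```

```text
[ 0.66792957 -0.11466001  0.20328742]
0.785 [ 0.6283 -0.0991  0.2021] step units [-1.59  0.67  0.03]
0.7 [ 0.6171 -0.0947  0.216 ] step units [-0.45  0.18  0.56]
0.6 [ 0.6027 -0.089   0.231 ] step units [-0.58  0.23  0.6 ]
0.5 [ 0.5869 -0.0827  0.2445] step units [-0.63  0.25  0.54]
0.4 [ 0.5699 -0.076   0.2561] step units [-0.68  0.27  0.47]
0.3 [ 0.552  -0.0689  0.2659] step units [-0.72  0.28  0.39]
0.2 [ 0.5332 -0.0615  0.2736] step units [-0.75  0.3   0.31]
0.1 [ 0.5138 -0.0538  0.2794] step units [-0.78  0.31  0.23]
0.05 [ 0.5039 -0.0499  0.2815] step units [-0.4   0.16  0.08]
0 [ 0.4939 -0.0459  0.283 ] step units [-0.4   0.16  0.06]
```

First to just short of contact, then on to lean ≈ 0.7 slowly.

```bash
python3 -m jog '[[1,-0.35,0.15,0,0,0,0],[1,-0.7,0.3,0,0,0,0],[1,-1.05,0.45,0,0,0,0],[1,-1.35,0.55,0,0,0,0],[1,-1.35,0.55,0,0,0,0]]'; python3 -m jog '[[1,-0.12,0.05,0,0,0,0],[1,-0.25,0.1,0,0,0,0],[1,-0.4,0.17,0.19,0,0,0],[1,-0.55,0.23,0.38,0,0,0],[1,-0.7,0.29,0.56,0,0,0]]';python3 -c "
from h import *
lean(('scene',),.7,png='pics/c.png')"
```

```text
time: 4.0
ee_pos: [0.6335, -0.1007, 0.203]
tcp_rot: [-90.1, -0.0, 68.1]
wrist_force: [-0.4, -0.1, 0.5]
opening: 0.0001
time: 4.5
ee_pos: [0.616, -0.0937, 0.2159]
tcp_rot: [-90.0, 0.0, 68.1]
wrist_force: [2.9, -2.6, 0.1]
opening: 0.0
scene n 911 lean [ 0.6932 -0.0021] rms 0.0011
```

```bash
python3 -m jog '[[1,-0.24,0.1,0.24,0,0,0],[1,-0.48,0.19,0.48,0,0,0],[1,-0.72,0.29,0.71,0,0,0],[1,-0.96,0.38,0.93,0,0,0],[1,-1.21,0.48,1.14,0,0,0]]'; python3 -c "
from h import *
lean(('scene',),.5,png='pics/c.png')"
```

```text
time: 5.1
ee_pos: [0.5854, -0.0814, 0.2442]
tcp_rot: [-90.0, -0.0, 68.1]
wrist_force: [2.6, -1.9, 1.7]
opening: 0.0001
scene n 886 lean [ 0.491  -0.0023] rms 0.0011
```

View pics/c.png

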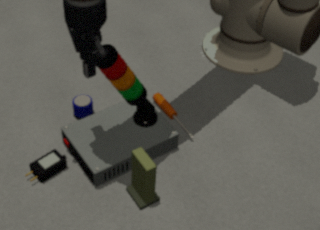

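The picture shows the fingertips on the cap's outer edge (about pixel 100,60), with the box and its neighbours undisturbed. The lean is tracking the model, so I'll continue.

```bash
python3 -m jog '[[1,-0.27,0.11,0.19,0,0,0],[1,-0.55,0.22,0.38,0,0,0],[1,-0.83,0.33,0.55,0,0,0],[1,-1.11,0.44,0.71,0,0,0],[1,-1.4,0.55,0.86,0,0,0]]'; python3 -c "
from h import *
lean(('scene',),.3)"; python3 -m jog '[[1,-0.29,0.12,0.12,0,0,0],[1,-0.58,0.24,0.23,0,0,0],[1,-0.87,0.36,0.33,0,0,0],[1,-1.16,0.48,0.43,0,0,0],[1,-1.45,0.6,0.52,0,0,0]]'; python3 -c "
from h import *
lean(('scene',),.1)"
```

```text
time: 5.7
ee_pos: [0.5501, -0.0675, 0.2654]
tcp_rot: [-90.0, 0.0, 68.1]
wrist_force: [1.2, 0.1, -0.8]
opening: -0.0
scene n 918 lean [ 0.2882 -0.0022] rms 0.001
time: 6.3
ee_pos: [0.5139, -0.0526, 0.2784]
tcp_rot: [-90.0, 0.0, 68.1]
wrist_force: [0.1, -0.2, -0.6]
opening: -0.0
scene n 974 lean [ 0.0969 -0.0022] rms 0.0012
```

```bash
python3 -m jog '[[1,-0.2,0.08,0.04,0,0,0],[1,-0.4,0.16,0.07,0,0,0],[1,-0.56,0.22,0.1,0,0,0],[1,-0.7,0.28,0.12,0,0,0],[1,-0.75,0.3,0.12,0,0,0]]'; python3 -c "
from h import *
lean(('scene',),0.0)"
```

```text
time: 6.9
ee_pos: [0.4956, -0.0452, 0.2814]
tcp_rot: [-90.0, -0.0, 68.1]
wrist_force: [1.5, -1.6, 0.8]
opening: -0.0
scene n 999 lean [ 0.0039 -0.0022] rms 0.0013
```

Upright to 0.004 rad. Now I'll back away straight along the box's +x, then lift clear.

```bash
python3 -m jog '[[1,0.2,-0.08,0,0,0,0],[1,0.7,-0.28,0,0,0,0],[1,1.5,-0.6,0,0,0,0],[1,2.3,-0.92,0,0,0,0],[1,3,-1.2,0,0,0,0]]'; python3 -m jog '[[1,0.7,-0.28,0,0,0,0],[1,1.4,-0.56,0,0,0,0],[1,2,-0.8,0,0,0,0],[1,2,-0.8,0,0,0,0],[1,2,-0.8,0,0,0,0]]'; python3 - <<'E'
from h import *
lean(('scene','top'),0.0,png='pics/d.png')
for c in ['scene','top']:
    im,W=cloud(c); W0=np.load(c+'.npy')
    for n in ['meter','lens','adaptor','screwdriver']:
        for r in bot.regions_of(c,n)[:1]:
            p=W[r['pixels']]; print(c,n,round(r['conf'],2),np.round(np.nanmedian(p,0),3))
    P=W.reshape(-1,3); lid=P[(abs(P[:,2]-.056)<.004)&(P[:,0]>.38)&(P[:,0]<.67)&(abs(P[:,1]+.055)<.12)&(np.hypot(P[:,0]-.605,P[:,1]-.069)>.055)]
    print(c,cv2.minAreaRect(lid[:,:2].astype(np.float32)))
E
```

```text
time: 7.5
ee_pos: [0.572, -0.0759, 0.2807]
tcp_rot: [-90.0, 0.0, 68.1]
wrist_force: [0.4, -0.5, 0.9]
opening: 0.0003
time: 8.0
ee_pos: [0.621, -0.0955, 0.2805]
tcp_rot: [-89.9, 0.0, 68.1]
wrist_force: [-0.8, 1.2, -0.1]
opening: 0.0
scene n 1032 lean [ 0.0035 -0.0022] rms 0.0013
top n 14 lean [0.0103 0.0003] rms 0.0001
scene meter 0.58 [0.618 0.073 0.074]
scene lens 0.86 [ 0.502 -0.192  0.042]
scene adaptor 0.98 [ 0.681 -0.135  0.03 ]
scene screwdriver 0.83 [ 0.365 -0.036  0.022]
scene ((0.5261288285255432, -0.05868948996067047), (0.16332697868347168, 0.22149640321731567), 68.75856018066406)
top meter 0.92 [0.601 0.066 0.114]
top adaptor 0.55 [ 0.463 -0.017  0.308]
top screwdriver 0.47 [ 0.376 -0.004  0.019]
top ((0.539284884929657, -0.023088060319423676), (0.08760193735361099, 0.22080010175704956), 68.88331604003906)
```

View pics/d.png

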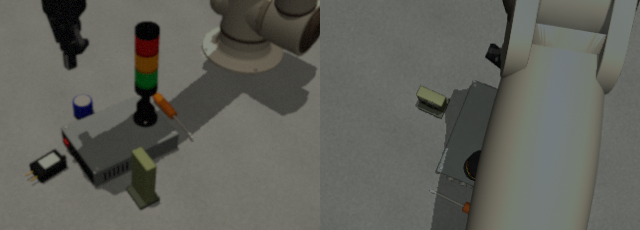

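The picture shows the tower standing straight at (147,75), with the fingers about 130 mm clear of it at (70,60). Everything else is where it was.

```bash
python3 -c "
from h import *
lean(('scene',),0.0); print(bot.get_obs()['time'],bot.job_done())"
```

```text
scene n 1034 lean [ 0.0027 -0.0023] rms 0.0012
the job is handed in; nothing more can be done
8.8 None
```

The tower is standing upright by itself, and I handed the job in at 8.8 s. I pushed it up from a lean of 0.79 rad with the closed fingertips on the outer edge of the cap, then backed the fingers about 0.13 m away.

- **Tower:** the last scene-camera check gave a lean of 0.003 rad (limit 0.087), steady over the last three looks. The wrist force readings during the push stayed at or below about 4 N.
- **Box:** from the scene camera it is within about 1 mm of where it started.
- **Meter, lens, adaptor and screwdriver:** the scene camera puts them within about 4 mm of their start positions, all well inside the 20 mm limit.
- **Checks that disagreed:** the arm blocked much of the final top view. There the box fit was off, the lens was not found, what it called the adaptor was the tower cap, and the screwdriver was only partly seen. I did not use those top-view readings. The top-view lean, 0.010 rad from only 14 points, still agrees with upright.

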